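# Index the inclined sample turret to its empty nest and lock it

## Task

Turn the tilted sample turret until its one empty nest has clicked into place at the loading gate, the two upright steel posts at the lower front edge. Then push the lock bolt at the turret's right-hand side in towards the turret until it snaps home and stays in by itself. Do not push aside the steel weight, the wash bottle or the yellow tape roll.

Things in the scene. Friction and masses are not known exactly. Their poses are not given: they have to be found in the camera images.
- stand: grey stand on a dark steel base plate 220 x 200 x 14 mm, fixed; origin at the centre of the plate's underside; -x is its front (low edge of the turret), +y its left, z up. The turret's axis leans 30 degrees from vertical towards -x and passes the point [0, 0, 0.115] (centre of the disc's underside). Aluminium disc 240 mm across, 12 mm thick.
- turret (a joint): turn of the turret about its inclined axis, rad, growing anticlockwise seen from above, no end stops; spring detents at every multiple of pi/3. 0 or a full turn = empty nest at the gate. About 0.3 N m starts it from a seat; let go, it is drawn to the nearest detent.
- handle (a point): on the turret's axis, in the black bar handle of the hub; turns with the turret: x along the bar, y across it, z out along the inclined axis. The bar is 64 mm long (x), 18 mm thick (y), from 22 mm below (-z) to 10 mm above this point. The disc's top is 42 mm below it. Five of six nests, centred 80 mm from the axis, hold a clear round case 61 mm wide (fixed), top 25 mm below this point.
- empty_nest (a point): centre of the empty nest (dark 69 mm round pad between three pins) on the turret, on the pad's surface, 80 mm from the axis, in the -x direction of handle.
- gate (a point): fixed point, 80 mm from the axis, where the centre of the nest served must stand; the gate is two upright steel posts 86 mm apart, 48 mm farther out at the low front edge. Axes of the inclined frame: x up the slope (away from the gate), y to the left, level, z along the turret's axis.
- bolt (a joint): travel of the lock bolt towards the turret, m: 0 = withdrawn, 0.028 = home. A spring pushes it back out unless it has clicked past a catch at about 0.023 (about 10 N); it goes in beyond 0.016 only if the turret sits in a detent.
- bolt_knob (a point): middle of the lock bolt's black round knob, 29 mm across, 18 mm up and down from this point along z, on a 14 mm stem; moves with the bolt. Axes as gate: y is the push direction, from the stand's right towards the turret. Withdrawn, the guide block's outer face is 38 mm from the knob's axis; the block's top is 26 mm below this point.
- grip_weight_a: turned steel paper weight 48 x 48 x 50 mm standing at the right, origin at the centre of its underside; a bystander
- wash_bottle: white squeeze bottle with a bent nozzle, 54 x 83 x 169 mm, standing upright, origin at the centre of its underside; a bystander
- tape_roll: yellow roll of tape lying flat, 80 x 77 x 12 mm, origin at the centre of its underside; a bystander

How it is judged:
By the outcome, as a careful person would: the job done as asked, in the order asked, and still so for the second after the job is handed in, with the robot touching nothing.
It also fails if it takes over 70 s, if anything falls off the work surface, if the arm or the gripper's body presses on something with over 40 N, if the wrist force passes 120 N, or if a joint passes its speed limit or range.

## Robot

A 6-joint arm with a two-finger parallel gripper is mounted at the origin on a cart in front of the work surface, level with it; the furniture and walls round the work are solid. World frame = base frame: x ahead of the robot, y to its left, z up, the work surface at z = 0. Lengths are in mm, angles in rad, forces in N, time in s.
With the tool pointing down it reaches from about 400 to 825 mm from the base axis. Payload 7 kg.
Tool frame: the origin (TCP) lies at the very end of the fingers, on their centre line; the grasp point (between the pads) lies 19 mm behind it; z points along the fingers, y is the line along which they close (so a half turn about z gives the same grasp; the last joint's range is limited). The gripper opens to 88 mm and grips with 3 to 60 N. Pads are 19 mm wide; open, the fingers measure 130 mm over their backs; the gripper's body (78 mm by 193 mm) begins 47 mm behind the grasp point.
Start: joints at [-0.997, 0.359, 0.012, 0, -1.224, -0.288], TCP at [190.273, -647.604, 200.061] pointing down, gripper open.
Joint ranges: [-3.07, 3.07], [-1.43, 2.12], [-1.02, 1.25], [-3.03, 1.67], [-3.05, -0], [-3.03, 3.03]. Speed limits (rad/s): [2.39, 2.39, 3.01, 3.14, 3.14, 3.14].

## Interface

Orientations are given as a unit quaternion [x, y, z, w].
In Python, from plant import bot gives the robot as it stands. Calls block until the motion is done:
- bot.move_ptp(position, orientation): joint-space move of the TCP to a pose.
- bot.line_to(position, velocity=150, ori=None): straight line of the TCP; ori=None keeps the orientation; velocity is the mean speed in mm/s.
- bot.move_joints(angles): joint-space move.
- bot.move_gripper(opening, force=None): finger opening in mm; force is the grip in N (None keeps the last); returns when the fingers have stopped.
- bot.pause(seconds).
- bot.solve_ik(position, orientation): joint angles nearest the present ones, or None.
- bot.read_state(): the state.
- bot.camera(name): name is "side" or "top" or "wrist"; returns the picture (384x512x3 uint8, red, green, blue); there is no depth.
- bot.get_calibration(name): a dict with "fx", "fy", "cx", "cy" (pixels), "view" (4x4, takes a point from world to camera coordinates); the wrist camera has in their place "T_tool_cam" (4x4, takes a point from camera to tool coordinates, whose origin is the TCP and whose axes are the flange's). Camera axes: x right, y up, looking along -z (the intrinsics and any distortion apply to the point x, -y, -z); pixel columns grow to the right and rows downward; lengths in mm; the calibration is good to about 2 mm. A picture is of the moment at which its call begins: read the wrist's pose just before it. get_calibration takes no time and is no camera call.
A pose or a line that the arm cannot do raises bot.Unreachable and nothing moves.
- bot.close_job(): hands the job in; it is judged then, once.
The state is a dict: "t": time; "joint_pos": joint angles; "qvel": joint speeds; "tau": joint torques, N m; "tcp_pos": TCP position; "eef_rot": TCP orientation; "contact_force": force on the tool from outside, world axes, zero at the start; "moment": the same for the moment, N m; "width": finger opening in mm; "finger_force": force on a finger pad.
Only numpy, scipy, OpenCV 4.12 (cv2) and the standard library are available. Lean on these libraries where they do the work, as an engineer would, in place of code of your own. Each camera call takes 0.05 s, during which the arm holds its last target. There are 200 camera calls.

## Working session

There is one attempt and no reset: what is moved stays moved. The work goes in short steps, each a Python script; the robot and the scene stay as the last script left them, time stands still between calls to the robot, and variables do not carry over. Pictures are saved under pics/ and viewed, at most 10 in all, crops included, and the job is handed in when it is done.

```bash
ls; mkdir -p pics; python3 - <<'E'
from plant import bot
import cv2,numpy as np
ims=[]
for n in("side","top"):
    im=bot.camera(n); cv2.imwrite(f"pics/{n}0.png",im[...,::-1]); c=bot.get_calibration(n); print(n,{k:(np.round(v,3).tolist()) for k,v in c.items()})
print(bot.get_calibration("wrist"))
E
```

```text
pics
side {'fx': 424.028, 'fy': 424.028, 'cx': 257.325, 'cy': 193.727, 'view': [[-0.985, -0.17, 0.007, 552.154], [0.114, -0.629, 0.769, -237.065], [-0.127, 0.759, 0.639, -1266.98], [0.0, 0.0, 0.0, 1.0]]}
top {'fx': 356.255, 'fy': 356.255, 'cx': 258.746, 'cy': 191.396, 'view': [[0.013, -1.0, -0.002, -122.055], [0.981, 0.013, 0.194, -553.094], [-0.194, -0.005, 0.981, -937.246], [0.0, 0.0, 0.0, 1.0]]}
{'fx': 298.2346953757161, 'fy': 298.2346953757161, 'cx': 256.8143888777239, 'cy': 188.22512605810573, 'T_tool_cam': array([[ 4.66789195e-05,  9.62751405e-01,  2.70388110e-01,
         7.36294910e+01],
       [ 9.99999875e-01, -1.79354961e-04,  4.65979538e-04,
         1.00968159e+00],
       [ 4.97117904e-04,  2.70388055e-01, -9.62751293e-01,
        -1.84559443e+02],
       [ 0.00000000e+00,  0.00000000e+00,  0.00000000e+00,
         1.00000000e+00]])}
```

View pics/side0.png

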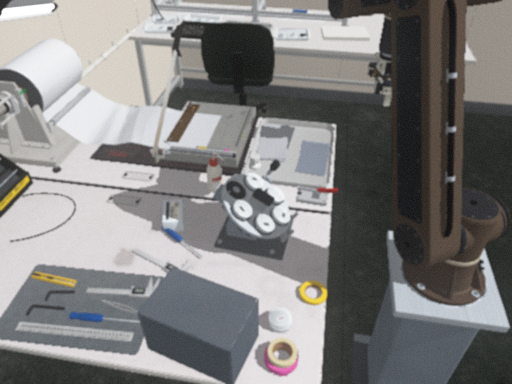

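View pics/top0.png

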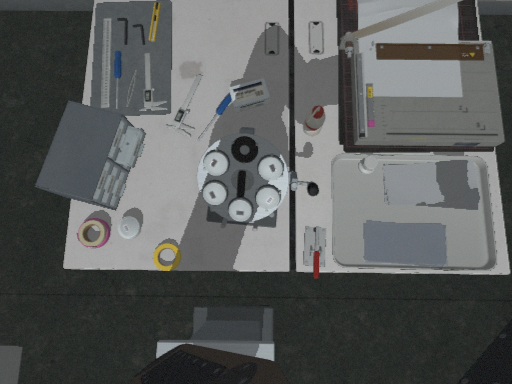

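```bash
python3 - <<'E'
import cv2,numpy as np
a=cv2.imread("pics/side0.png")[150:270,190:350]; b=cv2.imread("pics/top0.png")[115:235,180:340]
cv2.imwrite("pics/z.png",np.vstack([cv2.resize(x,None,fx=2.5*2,fy=2.5*2,interpolation=2)[:, :] for x in(b,)]))
cv2.imwrite("pics/zs.png",cv2.resize(a,None,fx=5,fy=5,interpolation=2))
E
```

```text
(no output)
```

View pics/z.png

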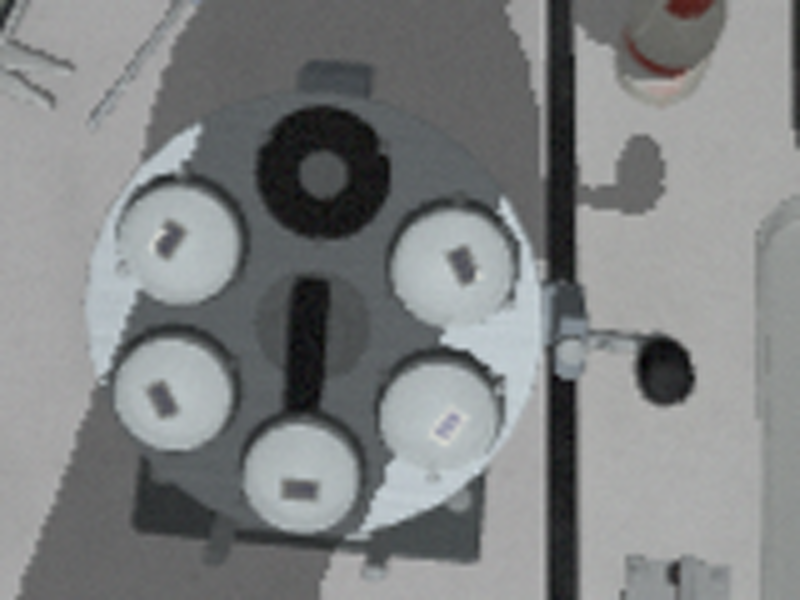

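View pics/zs.png

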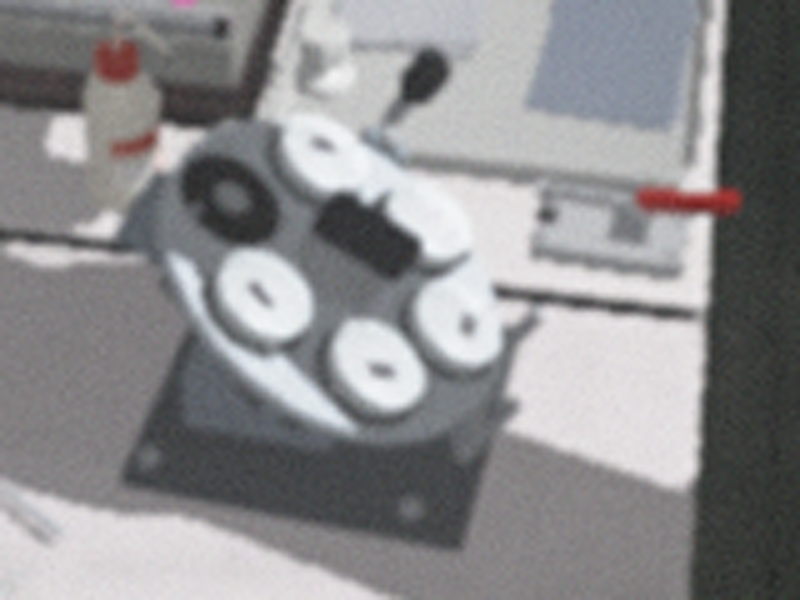

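```bash
cat > h.py <<'E'
import numpy as np,cv2
from plant import bot
from scipy.spatial.transform import Rotation as R
def cam(n,st=None):
    c=bot.get_calibration(n)
    if n=="wrist":
        T=np.eye(4);T[:3,:3]=R.from_quat(st["eef_rot"]).as_matrix();T[:3,3]=st["tcp_pos"]
        V=np.linalg.inv(T@c["T_tool_cam"])
    else: V=np.array(c["view"])
    K=np.array([[c["fx"],0,c["cx"]],[0,c["fy"],c["cy"]],[0,0,1]])
    return K@np.diag([1,-1,-1])@V[:3]
def tri(P1,p1,P2,p2):
    X=cv2.triangulatePoints(P1,P2,np.array(p1,float).reshape(2,1),np.array(p2,float).reshape(2,1))
    return (X[:3]/X[3]).ravel()
def proj(P,X):
    q=P@np.append(X,1); return q[:2]/q[2]
E
python3 - <<'E'
from h import *
PT,PS=cam("top"),cam("side")
t=lambda p:((p[0]+.5)/5-.5+180,(p[1]+.5)/5-.5+115)
s=lambda p:((p[0]+.5)/5-.5+190,(p[1]+.5)/5-.5+150)
d=dict(empty=((323,173),(230,198)),knob=((664,370),(425,75)),c1=((181,240),(264,297)),c2=((174,392),(380,367)),c3=((302,472),(459,322)),c5=((453,262),(322,155)),bar0=((311,283),(335,208)),bar1=((303,405),(400,255)),bottlecap=((690,8),(117,60)))
for k,(a,b) in d.items():
    X=tri(PT,t(a),PS,s(b)); print(k,X.round(1),(proj(PT,X)-t(a)).round(1),(proj(PS,X)-s(b)).round(1))
# ground rays: top cam plate front corners at z=14, bottle, tape z=12
def ray(P,p,z):
    M=P[:,:3];C=-np.linalg.solve(M,P[:,3]);d=np.linalg.solve(M,[*p,1]);return C+d*(z-C[2])/d[2]
for p in((138,528),(480,556)): print("plate",ray(PT,t(p),14).round(1))
for p in((140,475),(462,545)): print("plate side",ray(PS,s(p),14).round(1))
print("tape",ray(PT,(167,257),6).round(),"white",ray(PT,(128,228),25).round(),"bottle",ray(PT,t((655,90)),5).round(),'trayitem',ray(PT,(370,163),40).round())
E
```

```text
empty [641.4 -77.3 167.7] [ 0.  -0.6] [0.3 0.1]
knob [ 545.  -249.7  150.9] [ 0.  -0.2] [0.1 0. ]
c1 [607.2  -5.4 155.6] [-0.   0.1] [-0.1 -0. ]
c2 [5.363e+02 4.000e-01 1.161e+02] [-0.   0.1] [-0.1 -0. ]
c3 [497.1 -66.3  98.8] [-0.   0.3] [-0.2 -0. ]
c5 [ 597.1 -143.3  157.2] [-0.   0.1] [-0.1 -0. ]
bar0 [578.3 -72.8 174. ] [-0.1  1.2] [-0.6 -0.2]
bar1 [531.2 -68.7 144.7] [ 0.1 -2.3] [1.3 0.4]
bottlecap [ 761.4 -272.5  116.8] [ 0.1 -3.1] [1.5 0.7]
plate [476.9  31.4  14. ]
plate [ 463.5 -163.8   14. ]
plate side [683.9  17.9  14. ]
plate side [477.5  40.   14. ]
tape [372. 142.   6.] white [451. 252.  25.] bottle [ 747. -269.    5.] trayitem [ 645. -432.   40.]
```

```bash
cat >> h.py <<'E'
yaw=np.radians(-4.0)
def frame(yaw=yaw): # columns x up slope,y left,z axis
    return (R.from_euler("z",yaw)*R.from_euler("y",-np.pi/6)).as_matrix()
def ori(phi,yaw=yaw): # tool z=-axis; tool y rotated phi from slope frame y
    F=frame(yaw); z=-F[:,2]; y=np.cos(phi)*F[:,1]-np.sin(phi)*F[:,0]; 
    return R.from_matrix(np.c_[np.cross(y,z),y,z]).as_quat()
E
python3 - <<'E'
from h import *
F=frame(); H=np.array([556,-71,160.])
for ph in(0,1.57,3.14,-1.57):
  for off in((0,0,-18),(0,0,150),(-60,0,150),(60,0,150),(0,40,150)):
    j=bot.solve_ik(H+F@np.array(off,float),ori(ph)); print(ph,off,None if j is None else np.round(j,2))
K=np.array([545,-250,151.])
for ph in(1.57,-1.57):
  for off in((0,-60,60),(0,-40,-10),(0,10,-10)):
    j=bot.solve_ik(K+F@np.array(off,float),ori(ph)); print("K",ph,off,None if j is None else np.round(j,2))
E
```

```text
0 (0, 0, -18) None
0 (0, 0, 150) [ 0.49 -0.4  -0.8   0.4  -0.75 -2.36]
0 (-60, 0, 150) [ 0.62 -0.53 -0.94  0.46 -0.79 -2.53]
0 (60, 0, 150) [ 0.4  -0.29 -0.65  0.34 -0.76 -2.24]
0 (0, 40, 150) [ 0.61 -0.4  -0.82  0.46 -0.78 -2.52]
1.57 (0, 0, -18) None
1.57 (0, 0, 150) [ 0.49 -0.4  -0.8   0.4  -0.75 -0.79]
1.57 (-60, 0, 150) [ 0.62 -0.53 -0.94  0.46 -0.79 -0.96]
1.57 (60, 0, 150) [ 0.4  -0.29 -0.65  0.34 -0.76 -0.67]
1.57 (0, 40, 150) [ 0.61 -0.4  -0.82  0.46 -0.78 -0.95]
3.14 (0, 0, -18) None
3.14 (0, 0, 150) [ 0.49 -0.4  -0.8   0.4  -0.75  0.78]
3.14 (-60, 0, 150) [ 0.62 -0.53 -0.94  0.46 -0.79  0.61]
3.14 (60, 0, 150) [ 0.4  -0.29 -0.65  0.34 -0.76  0.9 ]
3.14 (0, 40, 150) [ 0.61 -0.4  -0.82  0.46 -0.78  0.62]
-1.57 (0, 0, -18) None
-1.57 (0, 0, 150) [ 0.49 -0.4  -0.8   0.4  -0.75  2.35]
-1.57 (-60, 0, 150) [ 0.62 -0.53 -0.94  0.46 -0.79  2.18]
-1.57 (60, 0, 150) [ 0.4  -0.29 -0.65  0.34 -0.76  2.48]
-1.57 (0, 40, 150) [ 0.61 -0.4  -0.82  0.46 -0.78  2.19]
K 1.57 (0, -60, 60) [-0.3  -0.02 -0.49 -0.21 -0.6   0.38]
K 1.57 (0, -40, -10) [-0.24  0.08 -0.55 -0.2  -0.43  0.33]
K 1.57 (0, 10, -10) [-0.1   0.04 -0.67 -0.04 -0.34  0.06]
K -1.57 (0, -60, 60) [-0.3  -0.02 -0.49 -0.21 -0.6  -2.76]
K -1.57 (0, -40, -10) [-0.24  0.08 -0.55 -0.2  -0.43 -2.81]
K -1.57 (0, 10, -10) None
```

```bash
cat >> h.py <<'E'
def tori(tilt,phi,yaw=yaw): # tool tilted 'tilt' deg towards robot, tool y = stand y turned phi about tool axis
    F=(R.from_euler("z",yaw)*R.from_euler("y",-np.radians(tilt))).as_matrix(); z=-F[:,2]; y=np.cos(phi)*F[:,1]-np.sin(phi)*F[:,0]
    return R.from_matrix(np.c_[np.cross(y,z),y,z]).as_quat()
E
python3 - <<'E'
from h import *
F=frame(); H=np.array([556,-71,160.])
for tilt in(0,5,10,15,20,25):
 for ph in(0,np.pi/2,np.pi):
  n=[]
  for a in range(0,360,30):
   a=np.radians(a); j=bot.solve_ik(H+F@np.array([30*np.cos(a),30*np.sin(a),-14]),tori(tilt,ph)); n.append(j)
  g=[q for q in n if q is not None]; print(tilt,round(ph,1),len(g),np.round(g[0],2) if g else"", np.ptp(g,axis=0).round(2) if g else "")
for z in (100,150): print(bot.solve_ik(H+[-40,0,z],tori(0,0)),bot.solve_ik(H+[-40,0,z],tori(0,np.pi)))
E
```

```text
0 0 12 [ 0.21  0.25 -0.23  0.   -1.09 -1.85] [0.11 0.06 0.15 0.   0.09 0.11]
0 1.6 12 [ 0.21  0.25 -0.23  0.   -1.09 -0.28] [0.11 0.06 0.15 0.   0.09 0.11]
0 3.1 12 [ 0.21  0.25 -0.23  0.   -1.09  1.3 ] [0.11 0.06 0.15 0.   0.09 0.11]
5 0 12 [ 0.22  0.2  -0.32  0.03 -0.97 -1.88] [0.12 0.06 0.15 0.01 0.09 0.12]
5 1.6 12 [ 0.22  0.2  -0.32  0.03 -0.97 -0.31] [0.12 0.06 0.15 0.01 0.09 0.12]
5 3.1 12 [ 0.22  0.2  -0.32  0.03 -0.97  1.26] [0.12 0.06 0.15 0.01 0.09 0.12]
10 0 12 [ 0.24  0.14 -0.41  0.07 -0.85 -1.93] [0.13 0.06 0.15 0.03 0.09 0.15]
10 1.6 12 [ 0.24  0.14 -0.41  0.07 -0.85 -0.36] [0.13 0.06 0.15 0.03 0.09 0.15]
10 3.1 12 [ 0.24  0.14 -0.41  0.07 -0.85  1.22] [0.13 0.06 0.15 0.03 0.09 0.15]
15 0 12 [ 0.26  0.09 -0.51  0.13 -0.72 -1.99] [0.13 0.06 0.15 0.06 0.09 0.18]
15 1.6 12 [ 0.26  0.09 -0.51  0.13 -0.72 -0.42] [0.13 0.06 0.15 0.06 0.09 0.18]
15 3.1 12 [ 0.26  0.09 -0.51  0.13 -0.72  1.15] [0.13 0.06 0.15 0.06 0.09 0.18]
20 0 12 [ 0.28  0.04 -0.63  0.22 -0.58 -2.09] [0.14 0.06 0.16 0.11 0.09 0.23]
20 1.6 12 [ 0.28  0.04 -0.63  0.22 -0.58 -0.52] [0.14 0.06 0.16 0.11 0.09 0.23]
20 3.1 12 [ 0.28  0.04 -0.63  0.22 -0.58  1.05] [0.14 0.06 0.16 0.11 0.09 0.23]
25 0 12 [ 0.29  0.   -0.77  0.37 -0.42 -2.24] [0.12 0.06 0.19 0.22 0.11 0.32]
25 1.6 12 [ 0.29  0.   -0.77  0.37 -0.42 -0.67] [0.12 0.06 0.19 0.22 0.11 0.32]
25 3.1 12 [ 0.29  0.   -0.77  0.37 -0.42  0.9 ] [0.12 0.06 0.19 0.22 0.11 0.32]
[ 0.2403726   0.06753427 -0.22679086  0.         -1.2764712  -1.8809821 ] [ 0.2403726   0.06753427 -0.22679086  0.         -1.2764712   1.26061056]
[ 0.2403726   0.04748252 -0.13730535  0.         -1.38600845 -1.8809821 ] [ 0.2403726   0.04748252 -0.13730535  0.         -1.38600845  1.26061056]
```

```bash
python3 - <<'E'
from h import *
import pickle
F=frame(); H=np.array([556,-71,160.])
D=[]
for i,off in enumerate([(-20,-130,140),(-20,10,140)]):
    bot.move_ptp(H+F@np.array(off,float),tori(20,np.pi/2)); bot.pause(.3)
    st=bot.read_state(); im=bot.camera("wrist"); cv2.imwrite(f"pics/w{i}.png",im[...,::-1]); D.append(cam("wrist",st)); print(st["t"],st["joint_pos"])
pickle.dump(D,open("D.pkl","wb"))
a=np.hstack([cv2.imread(f"pics/w{i}.png") for i in(0,1)])
cv2.imwrite("pics/w01.png",cv2.resize(a,(800,300),interpolation=cv2.INTER_AREA))
E
```

```text
2.3 [ 0.02016833 -0.20944206 -0.52338439  0.03930816 -0.9100258  -0.10947826]
3.2667 [ 0.4558928  -0.28813085 -0.64770526  0.21833686 -0.91846202 -0.634871  ]
```

View pics/w01.png

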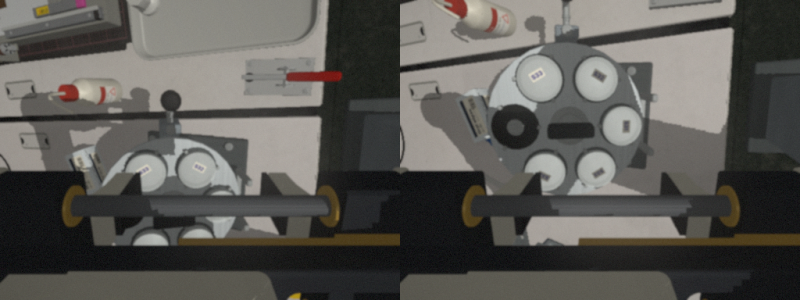

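```bash
python3 - <<'E'
from h import *
import pickle
F=frame(); H=np.array([556,-71,160.])
D=pickle.load(open("D.pkl","rb"))
for i,off in enumerate([(-20,90,140),(40,-70,140)]):
    bot.move_ptp(H+F@np.array(off,float),tori(20,np.pi/2)); bot.pause(.3)
    st=bot.read_state(); im=bot.camera("wrist"); cv2.imwrite(f"pics/w{i+2}.png",im[...,::-1]); D.append(cam("wrist",st)); print(st["t"])
pickle.dump(D,open("D.pkl","wb"))
for i in range(4):
    im=cv2.imread(f"pics/w{i}.png"); g=im.max(2); g[215:]=255
    n,l,s,c=cv2.connectedComponentsWithStats((g<52).astype(np.uint8))
    print(i,"bar pred",proj(D[i],H+F@[0,0,10]).round(),"knob pred",proj(D[i],[545,-250,160]).round(),"nest",proj(D[i],H+F@[80,0,-40]).round())
    for k in range(1,n):
        if 150<s[k,4]<6000: print("   ",s[k],c[k].round(1))
a=np.vstack([np.hstack([cv2.imread(f"pics/w{i}.png")[:220] for i in p]) for p in((0,1),(2,3))])
cv2.imwrite("pics/w4.png",cv2.resize(a,(800,344),interpolation=cv2.INTER_AREA))
E
```

```text
4.0333
5.1
0 bar pred [220. 283.] knob pred [213. 128.] nest [156. 267.]
    [137  35  23  15 191] [146.6  41.6]
    [115  38  22  16 218] [125.1  45.8]
    [ 93  42  21  15 198] [103.2  49.5]
    [ 23  47  70  23 684] [56.6 58.2]
    [  25   51  135   28 1148] [96.8 65.1]
    [207 118  48  33 268] [225.9 139.8]
    [   0  144  212   12 1413] [110.  149.6]
1 bar pred [216. 167.] knob pred [206. -25.] nest [145. 161.]
    [  0  69 118  23 722] [56.1 80.5]
    [ 117  135   60   56 2185] [146.8 162.7]
    [ 189  157   59   21 1096] [217.8 166.9]
2 bar pred [213.  87.] knob pred [ 202. -134.] nest [138.  89.]
    [  0  26  79  24 502] [37.2 38. ]
    [ 109   65   63   57 1470] [148.1  98.6]
    [ 184   80   64   19 1107] [215.2  89.5]
3 bar pred [270. 231.] knob pred [269.  66.] nest [200. 219.]
    [147   0  50  15 436] [167.5   5.1]
    [  52    0  154   46 1342] [135.1  26.4]
    [126   3  22  16 247] [136.2  10.7]
    [ 66   8  59  24 587] [94.3 20.2]
    [  0  22  50  35 615] [14.4 42.3]
    [  0 113 166  17 952] [ 80.3 121.1]
    [179 197  50  18 641] [204.  206.9]
```

View pics/w4.png

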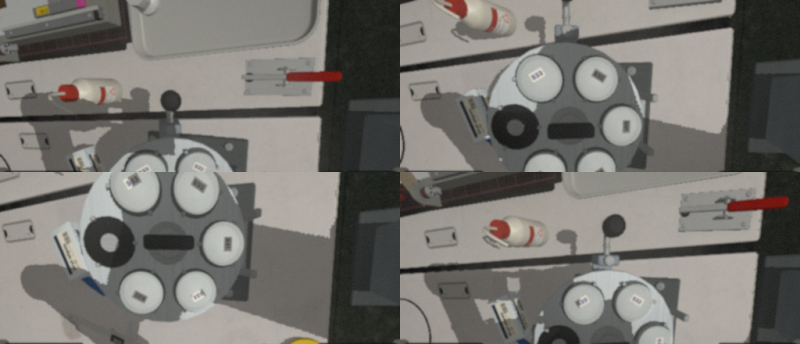

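```bash
python3 - <<'E'
from h import *
import pickle
D=pickle.load(open("D.pkl","rb"))
PT,PS=cam("top"),cam("side"); sp=lambda p:((p[0]+.5)/5-.5+190,(p[1]+.5)/5-.5+150); tp=lambda p:((p[0]+.5)/5-.5+180,(p[1]+.5)/5-.5+115)
for nm,i,p,j,q in(("bar",1,(218,166.5),2,(215.5,89)),("nest",1,(146.8,163),2,(139.5,90)),("knob",0,(218.5,128),3,(274,68))):
    X=tri(D[i],p,D[j],q); print(nm,X.round(1),proj(D[i],X).round(1),proj(D[j],X).round(1),"in top/side",proj(PT,X).round(1),proj(PS,X).round(1))
print(tp((664,370)),sp((425,75)),tp((306,345)),sp((367,235)),tp((323,175)),sp((230,198)))
for i in(1,2):
    im=cv2.imread(f"pics/w{i}.png"); g=im.max(2); g[215:]=255
    n,l,s,c=cv2.connectedComponentsWithStats((g<52).astype(np.uint8))
    for k in range(1,n):
        if 1000<s[k,4]<1300 and s[k,0]>170:print(cv2.minAreaRect(np.argwhere(l==k)[:,::-1].astype(np.float32)))
E
```

```text
bar [553.3 -69.2 159.3] [218.1 166.5] [215.4  89. ] in top/side [240.4 183.5] [263.8 196.4]
nest [639.9 -75.3 169. ] [146.8 163. ] [139.5  90. ] in top/side [243.4 149. ] [236.3 189.4]
knob [ 542.5 -248.9  151.6] [218.5 128. ] [274.  68.] in top/side [312.1 189.3] [275.4 164.7]
(312.4, 188.6) (274.6, 164.6) (240.8, 183.6) (263.0, 196.6) (244.2, 149.6) (235.6, 189.2)
((217.97723388671875, 166.8174285888672), (19.422548294067383, 58.33427047729492), 88.09085083007812)
((215.49998474121094, 88.99999237060547), (62.99999237060547, 17.999996185302734), -0.0)
```

```bash
cat >> h.py <<'E'
H=np.array([553,-70,160.]); F=frame(); K=np.array([542.5,-249,151.5])
def crank(b,gap,lead,h=-12,s=22):
    u=np.array([np.cos(b),np.sin(b),0]); n=np.array([-np.sin(b),np.cos(b),0])
    return H+F@(s*u-(18.5+gap)*n+[0,0,h]), tori(20,np.pi/2+b+lead)
E
python3 - <<'E'
from h import *
bs=np.radians(np.arange(0,181,10))
q=bot.read_state()["joint_pos"]
for b in bs: j=bot.solve_ik(*crank(b,0,np.radians(12)*(1-b/np.pi))); print(None if j is None else j[5].round(2),end=" ")
bot.move_gripper(0,20)
p,o=crank(0,10,np.radians(12))
z=R.from_quat(o).as_matrix()[:,2]
bot.move_ptp(p-90*z,o); bot.line_to(p,100)
st=bot.read_state(); print(st["t"],st["contact_force"].round(1) if hasattr(st["contact_force"],"round") else st["contact_force"],st["width"])
for b in bs[:8]:
    p,o=crank(b,0,np.radians(12)*(1-b/np.pi)); bot.line_to(p,30,ori=o)
    st=bot.read_state(); print(round(np.degrees(b)),round(st["t"],1),np.round(F.T@np.array(st["contact_force"]),1),np.round(np.array(st["tcp_pos"])-p,1))
cv2.imwrite("pics/top1.png",bot.camera("top")[100:250,160:360,::-1].repeat(3,0).repeat(3,1))
E
```

```text
-0.27 -0.11 0.04 0.19 0.34 0.48 0.63 0.77 0.92 1.06 1.21 1.36 1.51 1.66 1.81 1.97 2.13 2.29 2.46 8.025 [ 0.  -0.3 -0.1] 0.5945262505486826
0 8.5 [-0.5  0.4 -0.5] [0.  0.4 0.1]
10 8.8 [-0.4 -0.3  0.8] [-0.   0.  -0.1]
20 9.1 [-0.1 -0.2  0.1] [-0.2 -0.1 -0.1]
30 9.5 [ 0.1 -0.   0.3] [-0.2 -0.1 -0.1]
40 9.8 [ 0.7 -0.1  0.3] [-0.2 -0.1 -0.1]
50 10.1 [-0.6  0.2 -0. ] [-0.1 -0.1 -0.1]
60 10.4 [-0.8 -0.3 -0.7] [-0.1 -0.1 -0. ]
70 10.7 [-0.6  0.3 -0.6] [-0.  -0.1  0. ]
```

View pics/top1.png

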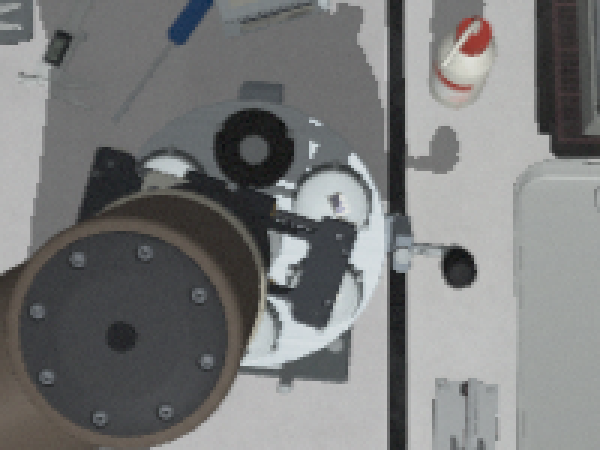

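```bash
python3 - <<'E'
from h import *
st=bot.read_state(); print(st["tcp_pos"],st["width"]); print(proj(cam("side"),np.array(st["tcp_pos"])),proj(cam("side"),H),"top",proj(cam("top"),np.array(st["tcp_pos"])))
im=bot.camera("side"); cv2.imwrite("pics/s1.png",cv2.resize(im[140:260,180:340,::-1],None,fx=4,fy=4,interpolation=2))
E
```

```text
[581.53722357 -57.74750985 162.1098608 ] 0.36199679564464954
[254.02144614 196.99798859] [263.97929394 196.04719545] top [236.00429083 172.1734085 ]
```

View pics/s1.png

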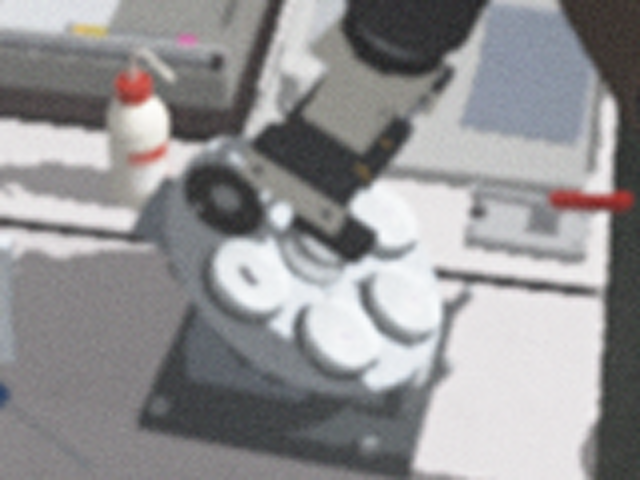

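```bash
python3 - <<'E'
from h import *
st=bot.read_state();P=cam("wrist",st); print("tcp",proj(P,np.array(st["tcp_pos"])),"bar ends",[proj(P,H+F@np.array([e,0,10.])).round() for e in(32,-32)],"nest",proj(P,H+F@[80,0,-40]).round(),"knob",proj(P,K).round())
cv2.imwrite("pics/wx.png",bot.camera("wrist")[...,::-1])
E
```

```text
tcp [257.31268012 216.96299279] bar ends [array([280., 221.]), array([298., 300.])] nest [258. 122.] knob [556. 193.]
```

View pics/wx.png

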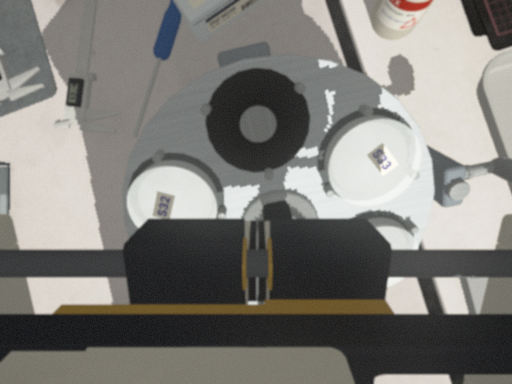

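```bash
python3 - <<'E'
from h import *
st=bot.read_state(); p=np.array(st["tcp_pos"]); print((F.T@(p-H)).round(1))
def go(d):
    bot.line_to(p+F@np.array(d,float),20); st=bot.read_state(); f=F.T@np.array(st["contact_force"]); print(d,f.round(1),(F.T@(np.array(st["tcp_pos"])-H)).round(1),round(st["t"],1)); return np.linalg.norm(f)
for dy in(0,-3,-6,-9,-12):
    if go((0,dy,0))>8: break
else:
    for dz in(-3,-6,-9,-12):
        if go((0,dy,dz))>8: break
E
```

```text
[ 25.   14.2 -12. ]
(0, 0, 0) [ 0.3 -0.4  0.5] [ 25.   14.1 -12. ] 11.1
(0, -3, 0) [-0.2 -0.   0.3] [ 25.   11.1 -12. ] 11.4
(0, -6, 0) [ 0.8 -0.7  0.1] [ 25.    8.1 -12. ] 11.7
(0, -9, 0) [-0.5 -1.1 -0.4] [ 25.    5.1 -12. ] 12.0
(0, -12, 0) [-0.3 -0.6  0.5] [ 25.    2.1 -12. ] 12.3
(0, -12, -3) [-1.6  0.8 12.6] [ 25.4   2.2 -14.2] 12.6
```

```bash
python3 - <<'E'
from h import *
import pickle
st=bot.read_state(); st=dict(st); p,o=crank(np.radians(70),0,np.radians(12)*(1-70/180)); st["tcp_pos"]=p; st["eef_rot"]=o
P=cam("wrist",st)
for h in(10,0,-10,-22): print(h,[proj(P,H+F@np.array([32,y,h])).round(1) for y in(9,-9)])
g=cv2.imread("pics/wx.png").max(2)
for r in range(192,222,3): print(r,np.where(g[r,235:330]<45)[0][[0,-1]]+235 if (g[r,235:330]<45).any() else None)
# bar width/length in earlier views: project bar top corners
D=pickle.load(open("D.pkl","rb"))
for i,m in((1,"x189-248,y157-178"),(2,"x184-248,y80-99")):
  for h in(10,-15): print(i,h,m,[proj(D[i],H+F@np.array([x,y,h])).round() for x in(32,-32) for y in(9,-9)])
E
```

```text
10 [array([265.1, 224.4]), array([295.4, 218. ])]
0 [array([264.1, 215.6]), array([292.9, 209.5])]
-10 [array([263.2, 207.7]), array([290.6, 201.8])]
-22 [array([262.2, 199.1]), array([288.1, 193.5])]
192 None
195 None
198 None
201 None
204 None
207 None
210 None
213 None
216 None
219 None
1 10 x189-248,y157-178 [array([188., 177.]), array([187., 160.]), array([249., 175.]), array([248., 158.])]
1 -15 x189-248,y157-178 [array([189., 172.]), array([188., 156.]), array([245., 170.]), array([245., 155.])]
2 10 x184-248,y80-99 [array([183.,  97.]), array([181.,  77.]), array([248.,  97.]), array([248.,  78.])]
2 -15 x184-248,y80-99 [array([184.,  98.]), array([183.,  79.]), array([245.,  98.]), array([244.,  80.])]
```

```bash
python3 - <<'E'
from h import *
st=bot.read_state(); T=R.from_quat(st["eef_rot"]).as_matrix(); f=T.T@np.array(st["contact_force"]); m=T.T@np.array(st["moment"])
print("tool f",f.round(2),"m",m.round(3)," r_xy if moment about tcp (mm): x",1000*-m[1]/f[2]," y",1000*m[0]/f[2], "raw",st["moment"],st["finger_force"],st["width"])
P=cam("wrist",st)
for z in(0,-10,-24,-40,-66): print(z,[proj(P,np.array(st["tcp_pos"])+T@np.array([x,0,z])).round(0) for x in(9.5,0,-9.5)],proj(P,np.array(st["tcp_pos"])+T@np.array([9.5,20,z])).round(0))
g=cv2.imread("pics/wx.png"); print(g[196:250:3,[240,246,252,257,262,268,276]].max(2))
w=cv2.imread("pics/w1.png"); 
bot.line_to(np.array(st["tcp_pos"])-T[:,2]*10,40)
E
```

```text
tool f [ -3.87   0.06 -12.15] m [-3.440e-01 -2.863e+00  2.000e-03]  r_xy if moment about tcp (mm): x -235.6886606874007  y 28.28218536004338 raw [0.47477902 2.84255124 0.09828037] 6.240449104516301 0.3629443667734863
0 [array([257., 203.]), array([257., 217.]), array([257., 230.])] [288. 203.]
-10 [array([257., 208.]), array([257., 223.]), array([257., 237.])] [290. 208.]
-24 [array([257., 217.]), array([257., 232.]), array([257., 247.])] [292. 217.]
-40 [array([257., 228.]), array([257., 244.]), array([257., 260.])] [296. 228.]
-66 [array([258., 251.]), array([258., 270.]), array([258., 289.])] [303. 251.]
[[234 234 224 132 111 116 120]
 [234 235 192 121 115 122 119]
 [233 236 119 159 115 102  72]
 [234 220 154 173 132  52  50]
 [232 124 168 169 124  58  50]
 [233 134 169 169  91  50  50]
 [230 159 173 171  99  53  54]
 [198 173 170 142  99  52  57]
 [ 62 157 123  98  74  79  55]
 [ 58 129  50  82  55 123  53]
 [ 57 127  51  77  49 117  54]
 [ 56 121  48  84  47 123  50]
 [ 51 125  45  99  43 120  50]
 [ 49 124  47 105  46 117  45]
 [ 48 119  42 102  43 118  48]
 [ 43 112  42  98  46 109  47]
 [ 51 113  42 100  42 114  49]
 [ 44 115  40  93  35 109  41]]
```

```bash
python3 - <<'E'
from h import *
def rd(tag):
    st=bot.read_state(); T=R.from_quat(st["eef_rot"]).as_matrix(); print(tag,"f",(T.T@np.array(st["contact_force"])).round(2),"m",(T.T@np.array(st["moment"])).round(3),"tau",np.round(st["tau"],1),round(st["t"],1),(F.T@(np.array(st["tcp_pos"])-H)).round(1))
    return st
st=rd("free"); T=R.from_quat(st["eef_rot"]).as_matrix(); p=np.array(st["tcp_pos"])
for d in(6,9,10,11): bot.line_to(p+T[:,2]*d,20); rd(d)
bot.line_to(p,40)
E
```

```text
free f [ 0.28  0.28 -0.14] m [-0.368 -1.262  0.013] tau [  0.  -28.7  27.    6.1   1.    0. ] 13.0 [27.3  2.3 -4.3]
6 f [-0.5  -0.12 -0.09] m [-0.314 -1.234  0.024] tau [ -0.  -28.7  26.4   5.9   1.1  -0. ] 13.5 [ 26.    2.2 -10.5]
9 f [-0.59  0.37 -0.76] m [-0.322 -1.254 -0.045] tau [ -0.  -29.   26.3   5.9   1.1  -0. ] 13.8 [ 25.6   2.2 -13.3]
10 f [ 0.24  0.82 -2.96] m [-0.413 -1.472  0.003] tau [  0.  -27.9  26.    5.8   1.3  -0. ] 14.0 [ 25.8   2.3 -13.9]
11 f [ -3.41  -0.43 -12.5 ] m [-0.23  -2.832 -0.039] tau [ -0.4 -23.9  25.5   5.7   2.1  -0. ] 14.3 [ 25.8   2.2 -14.3]
```

```bash
python3 - <<'E'
from h import *
st=bot.read_state(); o=st["eef_rot"]; f0=np.array(st["contact_force"])
def at(x,y,h,v=60): 
    bot.line_to(H+F@np.array([x,y,h],float),v); st=bot.read_state(); return (F.T@np.array(st["contact_force"])).round(1),st["t"]
def probe(x,y,lo):
    at(x,y,0)
    for h in np.arange(-9,lo-.1,-1.5):
        f,t=at(x,y,h,30)
        if np.linalg.norm(f)>5: break
    print((x,y),"stop h",h,f,round(t,1)); at(x,y,0)
probe(22,24,-22); probe(5,0,-20); probe(-25,0,-20)
E
```

```text
(22, 24) stop h -16.5 [-0.1  1.7  5.9] 16.9
(5, 0) stop h -13.5 [-1.6  1.7 10.6] 19.2
(-25, 0) stop h -13.5 [-2.8  0.  10.9] 21.4
```

```bash
python3 - <<'E'
from h import *
p,o=crank(0,10,np.radians(12),h=10)
bot.line_to(np.array(bot.read_state()["tcp_pos"])+F[:,2]*30,100); bot.move_ptp(p+F[:,2]*20,o)
def chk(p,o,v,tag):
    bot.line_to(p,v,ori=o); st=bot.read_state(); f=F.T@np.array(st["contact_force"]); print(tag,round(st["t"],1),f.round(1),np.round(F.T@(np.array(st["tcp_pos"])-p),1)); return f
ok=True
for h in(-5,-18,-24,-30):
    p,_=crank(0,10,np.radians(12),h=h)
    if abs(chk(p,o,60,h)[2])>6: ok=False;break
if ok:
  for b in np.radians(np.arange(0,61,10)):
    p,o=crank(b,0,np.radians(12)*(1-b/np.pi),h=-30)
    if np.linalg.norm(chk(p,o,30,round(np.degrees(b))))>30: break
E
```

```text
-5 23.9 [ 0.6  0.1 -0.6] [-0.  -0.1 -0.1]
-18 24.3 [0.2 0.2 0.4] [-0.5 -0.1 -0.4]
-24 24.5 [-0.4 -0.3 -0.3] [-0.3 -0.1 -0.3]
-30 24.8 [-0.2 -0.3 -0.6] [-0.3 -0.1 -0.4]
0 25.3 [  3.1 -10.   -3.6] [ 0.1 -0.7  0.2]
10 25.6 [ 2.2 -7.2 -3.3] [ 0.1 -0.6  0.1]
20 25.9 [ 2.2 -3.9 -1.5] [0.3 0.  0.1]
30 26.2 [0.2 1.1 0.4] [-0.2  0.3  0. ]
40 26.5 [ 0.8 -0.9  0. ] [-0.3  0.2  0. ]
50 26.9 [-1.   0.1 -0.7] [-0.2  0.1  0. ]
60 27.2 [0.3 0.  0.8] [-0.1 -0.1 -0. ]
```

```bash
python3 - <<'E'
from h import *
def chk(p,o,v,tag):
    bot.line_to(p,v,ori=o); st=bot.read_state(); f=F.T@np.array(st["contact_force"]); print(tag,round(st["t"],1),f.round(1),np.round(F.T@(np.array(st["tcp_pos"])-p),1)); return f
for b in np.radians([70,80,90,100,110,120,130,140,150,160,168,174]):
    p,o=crank(b,0,np.radians(12)*(1-b/np.pi),h=-30)
    if np.linalg.norm(chk(p,o,30,round(np.degrees(b))))>30: break
p,o=crank(b,6,np.radians(12)*(1-b/np.pi),h=-30); chk(p,o,50,"back")
z=R.from_quat(o).as_matrix()[:,2]
chk(p-120*z,o,150,"up")
o=tori(20,np.pi/2); bot.move_ptp(H+F@np.array([-20,-130,140.]),o)
im=bot.camera("top")[115:235,180:340,::-1]; st=bot.read_state(); w=bot.camera("wrist")[:220,:,::-1]
print(st["t"])
a=cv2.resize(im,None,fx=2.5,fy=2.5,interpolation=2); b=cv2.resize(w,(400,172)); b=cv2.copyMakeBorder(b,0,128,0,0,cv2.BORDER_CONSTANT)
cv2.imwrite("pics/fin.png",np.hstack([a,b])); cv2.imwrite("pics/wk.png",w); cv2.imwrite("pics/tk.png",im)
E
```

```text
70 27.5 [ 4.6 -4.5 -2.6] [ 2.  -0.2  0.4]
80 27.8 [ 7.  -3.4 -2.6] [3.6 0.6 0.5]
90 28.1 [ 7.9  1.5 -2.4] [4.6 1.6 0.6]
100 28.4 [ 5.8  6.3 -0.8] [4.6 2.3 0.5]
110 28.8 [ 0.3 -0.3  0.8] [1.7 0.9 0.3]
120 29.1 [0.6 0.1 0.3] [-0.4 -0.4 -0.1]
130 29.4 [ 6.7  1.6 -3.2] [3.8 1.6 0.4]
140 29.7 [ 8.3  8.8 -4.3] [6.2 3.7 0.4]
150 30.0 [-0.7 15.3  2.2] [3.9 3.8 0.2]
160 30.3 [-2.9  4.2  0.5] [-0.   0.2  0. ]
168 30.6 [-0.5  7.3  2.2] [1.3 0.9 0.1]
174 30.9 [-1.7 10.   3.1] [2.4 1.6 0.3]
back 31.1 [-0.7 -0.6  0.1] [-0.3 -0.3 -0.1]
up 32.1 [-0.1  0.3 -0.4] [-0.8 -0.3 -0.7]
34.2833
```

View pics/fin.png

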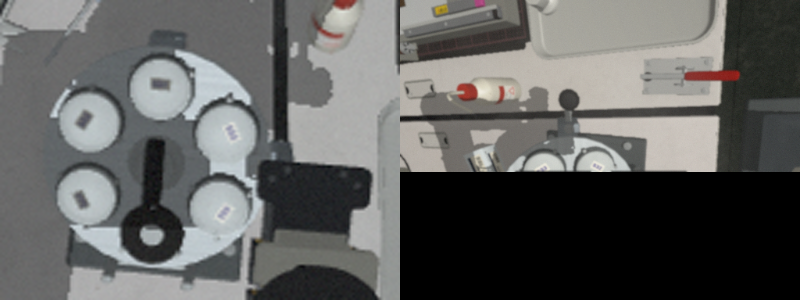

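```bash
python3 - <<'E'
from h import *
o=tori(20,np.pi/2)
def chk(y,h,v):
    p=K+F@np.array([0,y,h],float); bot.line_to(p,v); st=bot.read_state(); f=F.T@np.array(st["contact_force"]); print((y,h),round(st["t"],1),f.round(1),np.round(F.T@(np.array(st["tcp_pos"])-p),1)); return f
bot.move_ptp(K+F@np.array([0,-45,60.]),o)
ok=True
for h in(20,0,-10,-20):
    if abs(chk(-45,h,80)[2])>6: ok=False;break
if ok:
  for y in [-30,-26]+list(range(-23,12,2)):
    if abs(chk(y,-20,25)[1])>35: break
E
```

```text
(-45, 20) 35.6 [-0.2  0.7 -0.3] [-0.1  0.1 -0.2]
(-45, 0) 36.0 [-0.6  0.8  1.2] [-0.7  0.  -0.6]
(-45, -10) 36.2 [-0.4 -0.2 -0.1] [-0.4  0.1 -0.5]
(-45, -20) 36.5 [1.  0.3 0.5] [-0.6  0.1 -0.5]
(-30, -20) 37.3 [-0.1  0.3 -0. ] [0.1 0.1 0. ]
(-26, -20) 37.6 [-0.4  0.8 -0.6] [-0.   0.1  0. ]
(-23, -20) 37.8 [-0.2 -1.2  0.2] [0. 0. 0.]
(-21, -20) 38.1 [ 0.6 -0.9  0.1] [0. 0. 0.]
(-19, -20) 38.3 [ 0.7 -1.9 -0.9] [0.1 0.1 0. ]
(-17, -20) 38.6 [ 0.4 -1.6  0.4] [0.  0.1 0. ]
(-15, -20) 38.8 [ 0.2 -1.5 -0.3] [0.1 0.1 0. ]
(-13, -20) 39.1 [ 0.7 -0.8 -1.7] [0.1 0.1 0. ]
(-11, -20) 39.3 [ 0.4 -1.7 -0.7] [0.  0.1 0. ]
(-9, -20) 39.6 [ 0.9 -1.9 -0.6] [ 0.   0.1 -0. ]
(-7, -20) 39.8 [ 0.3 -2.7 -0.8] [0.  0.1 0. ]
(-5, -20) 40.1 [ 1.5 -4.4 -0.3] [ 0.1 -0.3  0. ]
(-3, -20) 40.3 [ 0.9 -7.  -2.3] [ 0.1 -0.4  0. ]
(-1, -20) 40.6 [ 0.8 -4.8 -1.1] [ 0.1 -0.1  0. ]
(1, -20) 40.8 [ 0.1 -1.4 -0.1] [-0.   0.3  0. ]
(3, -20) 41.1 [-0.5 -0.8 -0.4] [-0.5  0.4 -0.1]
(5, -20) 41.3 [-0.2 -0.4  0.2] [-0.3  0.1 -0. ]
(7, -20) 41.6 [ 1.2 -9.4 -1.8] [-0.3 -1.1  0.1]
(9, -20) 41.8 [ -1.1 -18.8  -4.4] [-0.4 -2.4  0.2]
(11, -20) 42.1 [ -1.5 -28.5  -7.8] [-0.4 -3.8  0.3]
```

```bash
python3 - <<'E'
from h import *
g=lambda y,h,v: bot.line_to(K+F@np.array([0,y,h],float),v)
g(-20,-20,60); g(-35,60,100)
o=tori(20,np.pi/2); bot.move_ptp(H+F@np.array([-20,-130,140.]),o); bot.pause(.5)
st=bot.read_state(); P=cam("wrist",st); w=bot.camera("wrist")[:220,:,::-1]; t=bot.camera("top")[115:235,180:340,::-1]
print("exp withdrawn",proj(P,K).round(),"home",proj(P,K+F@[0,28,0]).round())
for nm,im in(("before",cv2.imread("pics/wk.png")),("after",w)):
    m=(im.max(2)<75).astype(np.uint8); m[:,:190]=0;m[:,250:]=0;m[:100]=0
    m=cv2.erode(m,cv2.getStructuringElement(2,(15,15))); n,l,s,c=cv2.connectedComponentsWithStats(m); print(nm,[(s[k,4],c[k].round()) for k in range(1,n)])
d=cv2.absdiff(t,cv2.imread("pics/tk.png")).max(2)[:,:90]; print("turret change px",(d>40).sum(), st["t"])
# bystanders vs first top picture
a=cv2.imread("pics/top0.png").astype(int); b=bot.camera("top")[...,::-1].astype(int); D=np.abs(a-b).max(2)>50
for n,(x,y) in dict(bottle=(315,118),tape=(167,257),tray_item=(370,163),white=(128,228)).items(): print(n,D[y-18:y+18,x-18:x+18].sum())
E
```

```text
exp withdrawn [216. 127.] home [217. 153.]
before [(np.int32(8), array([214., 131.]))]
after [(np.int32(124), array([216., 153.]))]
turret change px 10 44.7833
bottle 353
tape 409
tray_item 0
white 0
```

```bash
python3 - <<'E'
from h import *
bot.move_joints([-0.997,0.1,0.012,0,-1.224,-0.288]) # clear view
a=cv2.imread("pics/top0.png"); b=bot.camera("top")[...,::-1]
for nm,im in(("0",a),("now",b)):
    h=cv2.cvtColor(np.ascontiguousarray(im),cv2.COLOR_BGR2HSV)
    for o,(x,y),lo,hi in(("cap",(315,118),(0,100,60),(10,255,255)),("tape",(167,257),(20,120,60),(35,255,255))):
        m=cv2.inRange(h,lo,hi); q=np.argwhere(m[y-22:y+22,x-22:x+22]); print(nm,o,len(q),(q.mean(0)).round(1))
D=np.abs(a.astype(int)-b).max(2)>50
print(D[100:136,297:333].sum(),D[239:275,149:185].sum(),bot.read_state()["t"])
E
```

```text
0 cap 84 [18.4 24. ]
0 tape 335 [21.9 21.9]
now cap 87 [18.8 23.8]
now tape 333 [21.8 21.8]
333 50 46.85
```

The bystanders haven't moved; the pixel changes were only shadows and occlusion.

```bash
python3 -c "
from plant import bot
print(bot.close_job())"
```

```text
the job is handed in; nothing more can be done
None
```

I handed the job in at about 47 s: the empty nest is in its detent at the gate, the lock bolt snapped home and stayed in, and camera checks show the wash bottle and tape roll unmoved; I only tentatively identified the steel weight, as an object at the right that did not move.

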